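# Change the bayonet cup on a spray gun

### The job

Change the cup on the spray gun in its bench stand: unlock the small used cup with a quarter turn anticlockwise, lift it off and hang it upright in the empty ring stand, then take the large fresh cup from the other ring stand, push it fully home in the gun's collar and turn it a quarter turn clockwise to its stop so that it is locked. Keep the cups from tipping over (lids always upward) and do not disturb the other things on the bench.

Things in the scene. Friction and masses are not known exactly. Their poses are not given: they have to be found in the camera images.
- used_cup: The used cup, the small one: metal paint cup with black ribbed lid, 90 to 180 g, at the start locked on the gun with 2 mm of play. Origin: centre of the flat shoulder (60 mm wide) it seats on; z: cup axis, up through the lid; x: along lid bar and lugs. Body 60 mm wide, 46 mm tall; lid 63 mm wide, upper face 56 mm above origin.
- used_bar (a point): Centre of the grip bar on the used cup's lid (one piece with the cup), 71 mm up the cup's axis from its origin. Bar: 50 mm long along cup x, 18 mm wide (y), 30 mm tall, from the lid's face up, free all round but for a pad 24 mm wide, 2 mm high at its foot. The place to hold the cup: fingers along cup -z, closing along cup y, tips down to the lid.
- used_lug (a point): Tip of a bayonet lug on the used cup, at cup (22, 0, -10.5) mm; its twin is at x -22. Lugs: 16 mm wide, 6 mm thick, 7.5 to 13.5 mm below the shoulder, on a round spigot 30 mm across that reaches 20 mm below the shoulder, with a chamfered tip.
- fresh_cup: The fresh cup, the large one: metal paint cup with black ribbed lid, 150 to 310 g, at the start hanging upright in a ring stand, its bar at any yaw. Origin: centre of the flat shoulder (60 mm wide) it seats on; z: cup axis, up through the lid; x: along lid bar and lugs. Body 70 mm wide, 75 mm tall; lid 73 mm wide, upper face 85 mm above origin.
- fresh_bar (a point): Centre of the grip bar on the fresh cup's lid (one piece with the cup), 100 mm up the cup's axis from its origin. Bar: 50 mm long along cup x, 18 mm wide (y), 30 mm tall, from the lid's face up, free all round but for a pad 24 mm wide, 2 mm high at its foot. The place to hold the cup: fingers along cup -z, closing along cup y, tips down to the lid.
- fresh_lug (a point): Tip of a bayonet lug on the fresh cup, at cup (22, 0, -10.5) mm; its twin is at x -22. Lugs: 16 mm wide, 6 mm thick, 7.5 to 13.5 mm below the shoulder, on a round spigot 30 mm across that reaches 20 mm below the shoulder, with a chamfered tip.
- gun_stand: Gravity spray gun held nose up in its stand, both fixed to the bench. Origin on the bench, x horizontal towards the nozzle, z up. Base plate 150 x 110 mm, x -55 to 95 mm; nozzle tip at x 75 mm, about 175 mm high. The bayonet collar is on top of the gun.
- collar: Bayonet collar on the gun, 60 mm wide, leaning 30 deg back to the gun's tail. Origin: centre of the mouth's rim, 185 mm above the bench; a seated cup's origin lies there (3 mm play). z: axis, out of the mouth; x: along the barrel to the nozzle, rising 30 deg. Bore 34 mm; lips 6 mm thick, hollow below to 21 mm deep. Locked: cup x along collar +x or -x, bar in line with the barrel.
- collar_slot (a point): Entry slot for a lug, at collar (0, 22, 0) mm; its twin is at y -22. Slots 20.5 mm wide, out to 25 mm from the axis. A cup goes in or out along collar z with cup x along collar +y or -y (bar across the gun), down to its shoulder. From there 90 deg clockwise seen from above the lid, to a stop, locks it; back anticlockwise, to a stop, frees it. Light friction, no spring.
- stand_a_ring (a point): Centre of the level ring, at its upper face, 70 mm above the bench, of the ring stand that holds the fresh cup at the start (left or right). Steel ring: hole 51 mm, outside 76 mm, 6 mm thick, on two rods at its rear edge (stand's +x side), base plate 96 mm square, fixed to the bench. z up.
- stand_b_ring (a point): The same point of the other, equal ring stand, empty at the start (left or right). The used cup is to hang here upright: spigot and lugs through the ring, shoulder on the ring's upper face, cup origin on this point (up to 10 mm play), bar at any yaw.
- toner1: Bystander: dropper bottle, 42 mm across, 106 mm tall, origin under its centre.
- toner2: Bystander: dropper bottle, 42 mm across, 110 mm tall, origin under its centre.
- clear_cups: Bystander: stack of upturned clear cups, 56 mm across, 140 mm tall, origin under its centre.
- flat_brush: Bystander: flat paint brush lying along its y, 42 x 214 mm, 22 mm high, origin under its centre.
- marker_red: Bystander: marker pen lying along its y, 16 x 140 x 18 mm, origin under its centre.
- marker_black: Bystander: marker pen lying along its y, 16 x 140 x 18 mm, origin under its centre.
Mind the look-alikes: they are no part of the job. Leave any orange look-alike of the used_cup alone.

How it is judged:
By the outcome, as a careful person would: the job done as asked, in the order asked, and still so for the second after the job is handed in, with the robot touching nothing.
It also fails if it takes over 72 s, if anything falls off the work surface, if the arm or the gripper's body presses on something with over 40 N, if the wrist force passes 120 N, or if a joint passes its speed limit or range.

### The arm

A 6-joint arm with a two-finger parallel gripper is mounted at the origin on a cart in front of the work surface, level with it; the furniture and walls round the work are solid. World frame = base frame: x ahead of the robot, y to its left, z up, the work surface at z = 0. Lengths are in m, angles in rad, forces in N, time in s.
With the tool pointing down it reaches from about 0.375 to 0.825 m from the base axis. Payload 5.5 kg.
Tool frame: the origin (TCP) lies at the very end of the fingers, on their centre line; the grasp point (between the pads) lies 19 mm behind it (manip.grip_depth is the distance from the TCP to the grasp point, in m); z points along the fingers, x is the direction in which the jaws open and shut, and the axes are right-handed (so a half turn about z gives the same grasp; the last joint's range is limited). The gripper opens to 85 mm and grips with 20 to 120 N. Pads are 22 mm wide; open, the fingers measure 114 mm over their backs; the gripper's body (76 mm by 85 mm) begins 54 mm behind the grasp point. The pads swing forward as they close: fully open they stand 13 mm farther back than shut.
Start: joints at [1.314, 0.314, -0.047, 1.21, 0, 1.571], TCP at [0.152, 0.58, 0.231] pointing down, gripper open.
Joint ranges: [-2.67, 2.67], [-0.69, 1.73], [-1.03, 1.25], [-2.08, 2.16], [-1.42, 1.45], [-3.14, 3.14]. Speed limits (rad/s): [2.39, 2.39, 3.01, 3.14, 3.14, 3.14].

### API

Orientations are given as [roll, pitch, yaw] about the fixed x, y, z axes, in that order (R = Rz(yaw) Ry(pitch) Rx(roll)).
In Python, from rig import manip gives the robot as it stands. The module is installed in compiled form; this text tells all that it offers.
- The arm moves only by the tool arm_command, never from a script. Its argument "moves" is one flat list of numbers, 7 for each row, row after row: the gripper's target within -1 to 1 (fully open at 1, half-way at 0, shut at -1), then the shift along the world's x, y, z in cm, then the turn, a rotation vector about the world's x, y, z in rad. A call has 1 to 5 rows; each row shifts and turns the pose as measured when the row begins; what a row does not reach is not made up. A row lasts 1/8 s, in which the tool goes at most 62.5 mm and 10.7 degrees, less where a joint would pass 70% of its speed; a pose out of reach is approached as far as the arm can. A call is refused whole if a number of a shift passes 6.25 or a number of a turn 0.188, either way. A call with a gripper value outside its range is refused whole. The fingers move at their own pace and stop on an object; "newtons" is the grip in N (left out, the last holds). Time passes only in rows, so rows that do not move let the fingers close. It gives the time, the measured TCP pose, the force and the opening at its end, in the units of the state.
- manip.sense(): the state, without advancing time (a new reading comes with each control period).
- manip.grab_frame(name): name is "side" or "top" or "wrist"; returns a dict with "pixels" (480x640x3 uint8, red, green, blue), "intrinsics" (3x3 intrinsics, pixels), "camera_from_world" (4x4, takes a point from world to camera coordinates); the wrist camera has in their place "T_tool_cam" (4x4, takes a point from camera to tool coordinates, whose origin is the TCP and whose axes are the tool frame's). Camera axes: x right, y down, z forward; pixel columns grow to the right and rows downward; lengths in m; the calibration is good to about 2 mm. The wrist camera is an equidistant fisheye: a pixel r from the principal point sees the ray r / f radians off the axis. A picture is of the moment at which its call begins: read the wrist's pose just before it. There is no depth.
- manip.hand_in(): hands the job in, once; it reports no verdict.
The state is a dict: "time": time; "q": joint angles; "joint_velocities": joint speeds; "tau": joint torques, N m; "position": TCP position; "tcp_rot": TCP orientation; "ft_force": force on the tool from outside, world axes, zero at the start; "ft_torque": the same for the moment, N m; "grip_width": finger opening in m.
Only numpy, scipy, OpenCV 4.12 (cv2) and the standard library are available. Lean on these libraries where they do the work, as an engineer would, in place of code of your own. Each camera call takes 0.05 s, during which the arm holds its last target. There are 200 camera calls.

## Working session

There is one attempt and no reset: what is moved stays moved. The work goes in short steps, Python scripts to look and compute and a tool call to move; the robot and the scene stay as the last step left them, time stands still between calls to the robot, and variables do not carry over. Pictures are saved under pics/ and viewed, about 8 in all and at most 12, crops included, and the job is handed in when it is done.

Besides the shell and the picture viewer there is one more tool, called after ">>>" as a command line: name --argument value ..., lists and objects as JSON in quotes. arm_command: Moves the arm, as the interface text tells. Its arguments: {"type":"object","properties":{"moves":{"type":"array","items":{"type":"number"}},"newtons":{"type":"number"}},"required":["moves"]}

```bash
mkdir -p pics; cat > h.py <<'E'
import numpy as np, cv2
from rig import manip
from scipy.spatial.transform import Rotation as R
def snap(n,save=None):
    s=manip.sense(); f=manip.grab_frame(n)
    if save: cv2.imwrite('pics/'+save,f['pixels'][:,:,::-1])
    return s,f
def tool(s):
    T=np.eye(4);r=np.array(s['tcp_rot'])
    T[:3,:3]=R.from_euler('xyz',r).as_matrix() if r.size==3 else r.reshape(3,3)
    T[:3,3]=s['position'];return T
def ray(s,f,u,v):
    K=f['intrinsics']
    if 'camera_from_world' in f:
        C=np.linalg.inv(f['camera_from_world']);d=np.array([(u-K[0,2])/K[0,0],(v-K[1,2])/K[1,1],1])
    else:
        C=tool(s)@f['T_tool_cam'];x,y=(u-K[0,2])/K[0,0],(v-K[1,2])/K[1,1];t=np.hypot(x,y)+1e-12
        d=np.array([x/t*np.sin(t),y/t*np.sin(t),np.cos(t)])
    d=C[:3,:3]@d;return C[:3,3],d/np.linalg.norm(d)
def plane(s,f,u,v,z):
    o,d=ray(s,f,u,v);return o+d*(z-o[2])/d[2]
def proj(s,f,p):
    K=f['intrinsics']
    if 'camera_from_world' in f: c=(f['camera_from_world']@np.r_[p,1])[:3];x,y=c[:2]/c[2]
    else:
        c=(np.linalg.inv(tool(s)@f['T_tool_cam'])@np.r_[p,1])[:3];h=np.hypot(c[0],c[1]);x,y=c[:2]/h*np.arctan2(h,c[2])
    return K[0,0]*x+K[0,2],K[1,1]*y+K[1,2]
def tri(a,b):
    (o,d),(p,e)=a,b;A=np.stack([d,-e],1);t=np.linalg.lstsq(A,p-o,rcond=None)[0];x,y=o+d*t[0],p+e*t[1]
    return (x+y)/2,np.linalg.norm(x-y)
E
python3 - <<'E'
from h import *
for n in('top','side'):
    s,f=snap(n,n+'0.png');C=np.linalg.inv(f['camera_from_world']);print(n,C.round(3),f['intrinsics'])
s,f=snap('wrist','w0.png');print(s,f['T_tool_cam'],f['intrinsics'])
E
```

```text
top [[-0.005 -0.989  0.15   0.403]
 [-1.     0.007  0.01   0.037]
 [-0.011 -0.149 -0.989  1.191]
 [ 0.     0.     0.     1.   ]] [[544.14482381   0.         328.19263759]
 [  0.         544.14482381 228.98375898]
 [  0.           0.           1.        ]]
side [[ 0.876 -0.213  0.433 -0.025]
 [-0.482 -0.372  0.793 -0.969]
 [-0.008 -0.904 -0.428  0.705]
 [ 0.     0.     0.     1.   ]] [[620.51623759   0.         319.87627903]
 [  0.         620.51623759 240.41285107]
 [  0.           0.           1.        ]]
{'time': 0.1, 'q': array([ 1.31398501e+00,  3.14144707e-01, -4.79567523e-02,  1.21016074e+00,
       -1.72639743e-05,  1.57078181e+00]), 'joint_velocities': array([-0.00044164, -0.00107443,  0.00392173, -0.00045256, -0.0010575 ,
        0.00032953]), 'tau': array([-2.47652551e-04, -5.40768027e+01,  3.40539479e+01,  1.12208922e-02,
        1.11525317e-06, -1.57032947e-06]), 'position': array([0.15227974, 0.5798476 , 0.2305369 ]), 'tcp_rot': array([3.14157541e+00, 1.46587312e-03, 1.31399952e+00]), 'ft_force': array([ 0.27849312, -0.18983309, -0.96824417]), 'ft_torque': array([-0.00874243,  0.01243384,  0.00466131]), 'grip_width': 0.0855420909639602} [[ 9.99999748e-01 -1.74468069e-04 -6.87722050e-04  3.59945362e-04]
 [ 3.79028050e-04  9.50756657e-01  3.09938117e-01 -7.95808546e-02]
 [ 5.99782012e-04 -3.09938300e-01  9.50756483e-01 -1.43120684e-01]
 [ 0.00000000e+00  0.00000000e+00  0.00000000e+00  1.00000000e+00]] [[371.64829954   0.         312.78487431]
 [  0.         371.64829954 237.92315881]
 [  0.           0.           1.        ]]
```

View pics/top0.png

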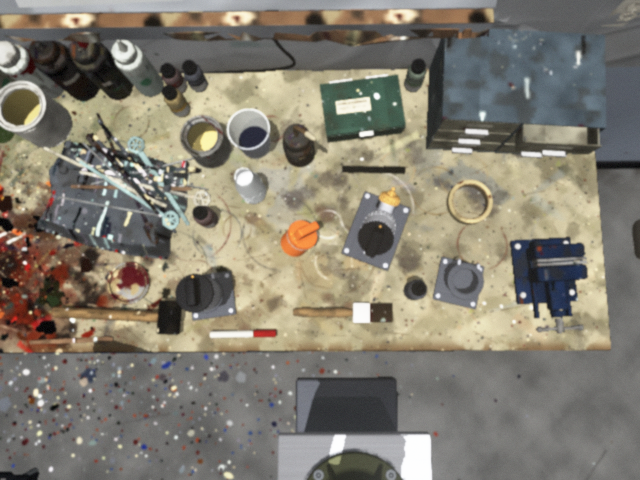

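View pics/side0.png

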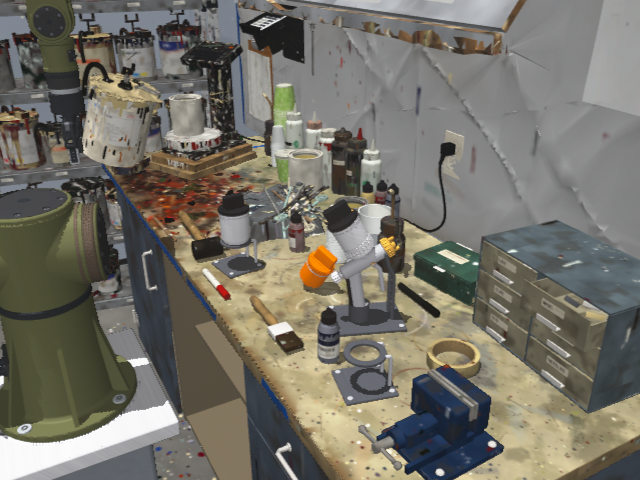

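The top view shows the gun with the black-lidded used cup at (375,238), nozzle at (390,198), and an orange look-alike at (300,237). The fresh cup is in the left stand at (200,292) and the empty stand is at (460,281). The side view agrees. Next I'll zoom in for sharper pixels.

```bash
python3 - <<'E'
import cv2,numpy as np
t=cv2.imread('pics/top0.png')
c=[cv2.resize(t[y:y+100,x:x+100],(400,400),interpolation=cv2.INTER_CUBIC) for x,y in((325,180),(160,240),(410,235))]
s=cv2.imread('pics/side0.png');d=cv2.resize(s[190:340,290:420],None,fx=2.6,fy=2.6)[:400,:400] 
d=cv2.copyMakeBorder(d,0,400-d.shape[0],0,400-d.shape[1],0)
o=np.vstack([np.hstack(c[:2]),np.hstack([c[2],d])]);cv2.imwrite('pics/z.png',cv2.resize(o,(600,600)))
E
```

```text
(no output)
```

View pics/z.png

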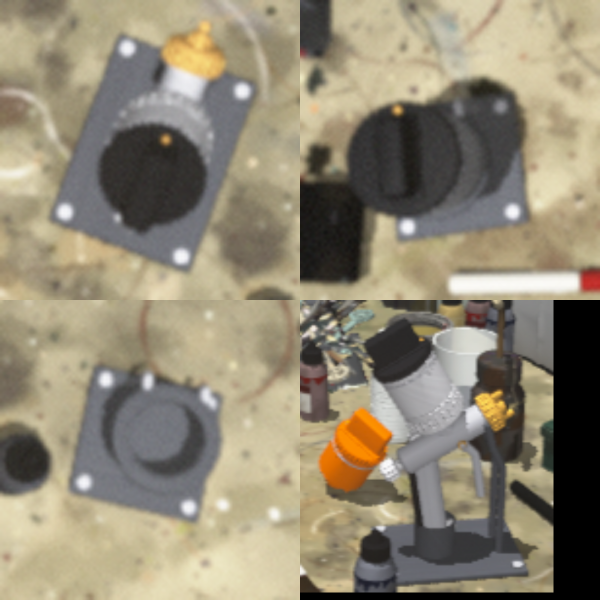

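Zoomed crops: the gun plate bolts, lid discs and rings are clear (3x crops), and the yellow lid dots mark the bar ends. Now I'll convert them to coarse positions.

```bash
python3 - <<'E'
from h import *
s,f=snap('top')
P=lambda o,l,z:[plane(s,f,o[0]+u/3,o[1]+v/3,z) for u,v in l]
g=np.array(P((325,180),[(127,48),(243,91),(181,257),(65,212)],.008));c=g.mean(0);x=g[0]+g[1]-g[2]-g[3];yaw=np.arctan2(x[1],x[0]);x=x/np.linalg.norm(x)
print('gun c',c,'yaw',yaw,'bolts',np.linalg.norm(g[0]-g[1]),np.linalg.norm(g[1]-g[2]));o=c-.02*x;print('origin',o)
l=P((325,180),[(153,175)],.2335)[0];col=l+.028*x;print('lid',l,'collar in gun',(col-o)@x,(col-o)@np.array([-x[1],x[0],0]),col)
b=np.array(P((410,235),[(106,80),(207,95),(189,207),(84,182)],.006));print('B',b.mean(0),b,P((410,235),[(162,136)],.07))
a=np.array(P((160,240),[(107,227),(213,212),(200,107)],.006));print('A',(a[0]+a[2])/2,a)
print('A lid',P((160,240),[(105,158)],.155),'bar',P((160,240),[(97,115),(105,195)],.185))
E
```

```text
gun c [ 0.57767058 -0.05634793  0.008     ] yaw -0.3727782747525699 bolts 0.09091068548534317 0.1310878086128399
origin [ 0.55904419 -0.04906384  0.008     ]
lid [ 0.53019668 -0.03766116  0.2335    ] collar in gun -0.0030191467687965584 0.00011314671194331245 [ 0.55627361 -0.04785888  0.2335    ]
B [ 0.46408751 -0.23274091  0.006     ] [[ 0.50818454 -0.20524834  0.006     ]
 [ 0.49682821 -0.27781476  0.006     ]
 [ 0.41655516 -0.26119392  0.006     ]
 [ 0.43478213 -0.18670663  0.006     ]] [array([ 0.46393089, -0.22887529,  0.07      ])]
A [0.4378173  0.30373056 0.006     ] [[0.39495374 0.33625963 0.006     ]
 [0.40520393 0.26013136 0.006     ]
 [0.48068085 0.27120148 0.006     ]]
A lid [array([0.43904792, 0.30122723, 0.155     ])] bar [array([0.4643789, 0.2993434, 0.185    ]), array([0.41548837, 0.29286939, 0.185     ])]
```

```bash
cat >> h.py <<'E'
def orient(zt,yaw):  # tool z along zt, tool x near azimuth yaw
    z=np.array(zt,float);z/=np.linalg.norm(z);x=np.array([np.cos(yaw),np.sin(yaw),0]);x-=z*(x@z);x/=np.linalg.norm(x)
    return np.stack([x,np.cross(z,x),z],1)
def go(p,M,n):
    s=manip.sense();T=tool(s);rv=R.from_matrix(M@T[:3,:3].T).as_rotvec();d=(np.array(p)-T[:3,3])*100
    print('total cm',d.round(2),'rot',rv.round(3),'| per row',(d/n).round(2),(rv/n).round(3),'angle/row',round(np.linalg.norm(rv)/n,3))
def st():
    s=manip.sense();print('t',round(s['time'],2),'pos',np.round(s['position'],4),'rpy',np.round(s['tcp_rot'],3),'F',np.round(s['ft_force'],1),'w',round(s['grip_width'],4),'q',np.round(s['q'],2))
YAW=-.373;COL=np.array([.5570,-.0485,.185])
cx=lambda yw:np.array([np.cos(yw)*np.cos(np.pi/6),np.sin(yw)*np.cos(np.pi/6),.5])
def axis(yw=None):
    yw=YAW if yw is None else yw
    return np.array([-.5*np.cos(yw),-.5*np.sin(yw),np.cos(np.pi/6)])
E
python3 -c "
from h import *
go([.227,.38,.38],orient([0,0,-1],1.314),5)
go(COL+.16*axis(),orient(-axis(),YAW+np.pi/2),1)"
```

```text
total cm [  7.47 -20.    14.92] rot [ 0.001 -0.     0.   ] | per row [ 1.49 -4.    2.98] [ 0. -0.  0.] angle/row 0.0
total cm [ 33.02 -59.93   9.28] rot [-0.161 -0.498 -0.113] | per row [ 33.02 -59.93   9.28] [-0.161 -0.498 -0.113] angle/row 0.536
```

>>> arm_command --moves '[1,1.5,-4,3,0,0,0,1,1.5,-4,3,0,0,0,1,1.5,-4,3,0,0,0,1,1.5,-4,3,0,0,0,1,1.5,-4,3,0,0,0]'

```text
time: 0.82
position: [0.227, 0.3741, 0.3799]
tcp_rot: [-3.141, 0.009, 1.318]
ft_force: [-0.1, -0.0, -0.1]
grip_width: 0.085
```

```bash
python3 -c "
from h import *
st();go(COL+.16*axis(),orient(-axis(),YAW+np.pi/2),8)"
```

```text
t 0.82 pos [0.227  0.3741 0.3799] rpy [-3.141  0.009  1.318] F [-0.1 -0.  -0.1] w 0.085 q [ 1.03 -0.01 -0.09  1.5  -0.    1.28]
total cm [ 25.55 -39.35  -5.64] rot [-0.153 -0.501 -0.116] | per row [ 3.19 -4.92 -0.7 ] [-0.019 -0.063 -0.014] angle/row 0.067
```

>>> arm_command --moves '[1,3.2,-5,0,-0.019,-0.063,-0.014,1,3.2,-5,0,-0.019,-0.063,-0.014,1,3.2,-5,0,-0.019,-0.063,-0.014,1,3.2,-5,0,-0.019,-0.063,-0.014,1,3.2,-5,-1,-0.019,-0.063,-0.014]'

```text
time: 1.45
position: [0.3918, 0.1172, 0.3738]
tcp_rot: [2.799, 0.005, 1.245]
ft_force: [0.3, 0.2, -0.0]
grip_width: 0.0851
```

>>> arm_command --moves '[1,3.2,-5,-1.5,-0.019,-0.063,-0.014,1,3.2,-5,-1.5,-0.019,-0.063,-0.014,1,3.2,-5,-1.5,-0.019,-0.063,-0.014,1,0,0,0,0,0,0]'

```text
time: 1.95
position: [0.4882, -0.0404, 0.3273]
tcp_rot: [2.593, -0.006, 1.197]
ft_force: [0.2, -0.1, -0.5]
grip_width: 0.0854
```

```bash
python3 -c "
from h import *
st();go(COL+.16*axis(),orient(-axis(),YAW+np.pi/2),1)
s,f=snap('wrist','w1.png');a=axis()
for p in(COL,COL+.056*a,COL+.086*a):print(proj(s,f,p))"
```

```text
t 1.95 pos [ 0.4882 -0.0404  0.3273] rpy [ 2.593 -0.006  1.197] F [ 0.2 -0.1 -0.5] w 0.0854 q [ 0.06 -0.36 -0.63  0.79 -0.22  0.38]
total cm [-0.57  2.1  -0.37] rot [0.004 0.025 0.001] | per row [-0.57  2.1  -0.37] [0.004 0.025 0.001] angle/row 0.025
(np.float64(333.0471334005442), np.float64(197.03964536190568))
(np.float64(337.66475252797665), np.float64(215.87576226235865))
(np.float64(341.01895117339257), np.float64(229.7005206458903))
```

View pics/w1.png

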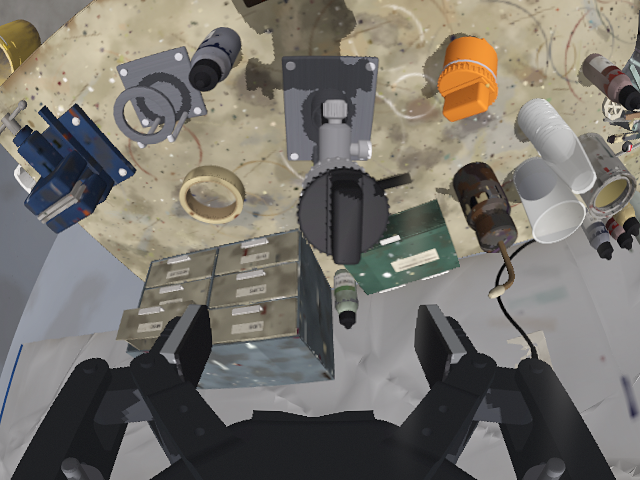

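The wrist view shows the lid disc centred near (344,212) and the bar at u≈346, running vertically. The fingers are symmetric about u≈312. I'll refine COL by about 3 mm along collar y and move closer.

```bash
sed -i 's/COL=np.array.*/COL=np.array([.558,-.0457,.185])/' h.py; python3 -c "
from h import *
go(COL+.11*axis(),orient(-axis(),YAW+np.pi/2),2)"
```

```text
total cm [ 1.85  1.31 -4.8 ] rot [ 0.003  0.025 -0.001] | per row [ 0.92  0.66 -2.4 ] [ 0.001  0.013 -0.001] angle/row 0.013
```

>>> arm_command --moves '[1,-0.5,2.2,-0.5,0.002,0.013,0,1,1.2,-0.4,-2.1,0.001,0.012,0,1,1.2,-0.4,-2.1,0,0,0,1,0,0,0,0,0,0]'

```text
time: 2.5
position: [0.5079, -0.0191, 0.2835]
tcp_rot: [2.618, -0.003, 1.206]
ft_force: [-0.1, 0.1, 0.1]
grip_width: 0.0852
```

```bash
python3 -c "
from h import *
st();go(COL+.11*axis(),orient(-axis(),YAW+np.pi/2),1)
s,f=snap('wrist');a=axis();im=f['pixels'][:,:,::-1].copy()
for h,r in((.056,.0315),(.086,.0)):
  x=cx(YAW);y=np.cross(a,x);pts=np.array([proj(s,f,COL+h*a+r*(np.cos(t)*x+np.sin(t)*y)) for t in np.linspace(0,6.28,60)]).astype(int)
  print(proj(s,f,COL+h*a))
  for q in pts: cv2.circle(im,tuple(map(int,q)),0,(0,255,0),-1)
for i,j in((25,9),(25,-9),(-25,9),(-25,-9)): cv2.circle(im,tuple(np.array(proj(s,f,COL+.086*a+i*.001*x+j*.001*y)).astype(int)),0,(0,0,255),-1)
cv2.imwrite('pics/w2.png',cv2.resize(im[90:390,200:500],(600,600),interpolation=0))"
```

```text
t 2.5 pos [ 0.5079 -0.0191  0.2835] rpy [ 2.618 -0.003  1.206] F [-0.1  0.1  0.1] w 0.0852 q [ 0.11 -0.28 -0.67  0.71 -0.23  0.42]
total cm [-0.12 -0.66 -0.32] rot [-0.003  0.001 -0.008] | per row [-0.12 -0.66 -0.32] [-0.003  0.001 -0.008] angle/row 0.009
(np.float64(300.45896502617694), np.float64(259.9780496952076))
(np.float64(298.99294896924675), np.float64(281.67941759560637))
```

View pics/w2.png

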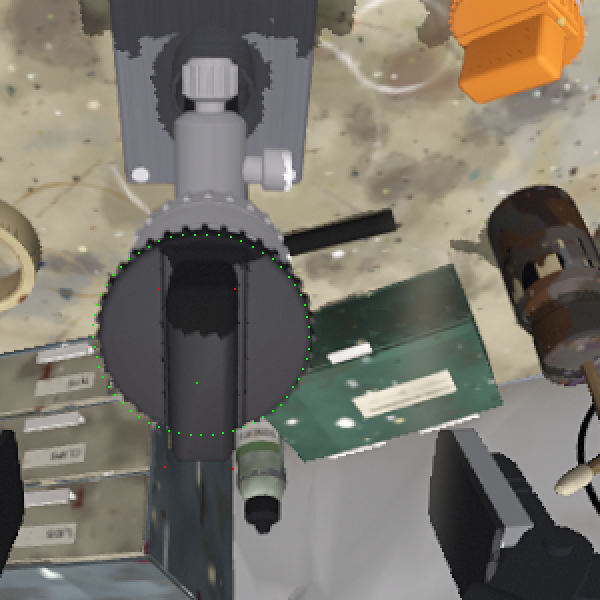

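The projected lid circle lies within about 1 px of the seen one and the bar within about 1 mm. I'll apply the last millimetre and descend along the axis.

```bash
sed -i 's/COL=np.array.*/COL=np.array([.5577,-.0447,.185])/' h.py; python3 -c "
from h import *
go(COL+.10*axis(),orient(-axis(),YAW+np.pi/2),1);print(-axis()*4)"
```

```text
total cm [ 0.28 -0.74 -1.32] rot [-0.003  0.003 -0.008] | per row [ 0.28 -0.74 -1.32] [-0.003  0.003 -0.008] angle/row 0.009
[ 1.86247661 -0.72882157 -3.46410162]
```

>>> arm_command --moves '[0.2,0.28,-0.74,-1.3,-0.003,0.003,-0.008,0.2,0,0,0,0,0,0,0.2,0.93,-0.36,-1.73,0,0,0,0,0,0,0,0,0,0]' --newtons 60

```text
time: 3.05
position: [0.5213, -0.0292, 0.2567]
tcp_rot: [2.615, -0.002, 1.199]
ft_force: [-0.7, 0.4, -0.1]
grip_width: 0.0431
```

```bash
python3 -c "
from h import *
st();go(COL+.061*axis(),orient(-axis(),YAW+np.pi/2),1)"
```

```text
t 3.05 pos [ 0.5213 -0.0292  0.2567] rpy [ 2.615e+00 -2.000e-03  1.199e+00] F [-0.7  0.4 -0.1] w 0.0431 q [ 0.08 -0.24 -0.7   0.62 -0.22  0.4 ]
total cm [ 0.8  -0.44 -1.89] rot [-0.001  0.003 -0.002] | per row [ 0.8  -0.44 -1.89] [-0.001  0.003 -0.002] angle/row 0.004
```

>>> arm_command --moves '[0,0.8,-0.44,-1.9,0,0.003,-0.002,0,0,0,0,0,0,0]'

```text
time: 3.3
position: [0.5298, -0.0336, 0.2396]
tcp_rot: [2.616, -0.002, 1.197]
ft_force: [0.4, -0.1, 0.6]
grip_width: 0.043
```

```bash
python3 -c "
from h import *
st();go(COL+.061*axis(),orient(-axis(),YAW+np.pi/2),1)"
```

```text
t 3.3 pos [ 0.5298 -0.0336  0.2396] rpy [ 2.616e+00 -2.000e-03  1.197e+00] F [ 0.4 -0.1  0.6] w 0.043 q [ 0.07 -0.21 -0.72  0.57 -0.22  0.39]
total cm [-0.05  0.01 -0.18] rot [-0.001  0.002  0.001] | per row [-0.05  0.01 -0.18] [-0.001  0.002  0.001] angle/row 0.003
```

>>> arm_command --moves '[-1,-0.05,0,-0.15,0,0,0,-1,0,0,0,0,0,0,-1,0,0,0,0,0,0,-1,0,0,0,0,0,0]'

```text
time: 3.8
position: [0.5292, -0.0332, 0.2406]
tcp_rot: [2.614, -0.003, 1.197]
ft_force: [-0.6, 0.3, -1.0]
grip_width: 0.0167
```

```bash
python3 -c "
from h import *
st();go(COL+.061*axis(),orient(-axis(),YAW+np.pi/2),1);print(axis()*.174)"
```

```text
t 3.8 pos [ 0.5292 -0.0332  0.2406] rpy [ 2.614 -0.003  1.197] F [-0.6  0.3 -1. ] w 0.0167 q [ 0.07 -0.21 -0.72  0.57 -0.22  0.39]
total cm [ 0.01 -0.04 -0.27] rot [-0.001  0.004  0.   ] | per row [ 0.01 -0.04 -0.27] [-0.001  0.004  0.   ] angle/row 0.005
[-0.08101773  0.03170374  0.15068842]
```

>>> arm_command --moves '[-1,0,0,0,-0.047,0.018,0.087,-1,0,0,0,-0.08,0.032,0.15,-1,0,0,0,-0.08,0.032,0.15]' --newtons 90

```text
time: 4.18
position: [0.5287, -0.0329, 0.2403]
tcp_rot: [2.662, 0.22, 1.604]
ft_force: [1.2, -0.1, -1.5]
grip_width: 0.0162
```

```bash
python3 -c "
from h import *
st();go(COL+.062*axis(),orient(-axis(),YAW+np.pi/2),1)"
```

```text
t 4.17 pos [ 0.5287 -0.0329  0.2403] rpy [2.662 0.22  1.604] F [ 1.2 -0.1 -1.5] w 0.0162 q [ 0.07 -0.21 -0.72  0.58 -0.21 -0.07]
total cm [ 0.02 -0.05 -0.16] rot [ 0.211 -0.081 -0.399] | per row [ 0.02 -0.05 -0.16] [ 0.211 -0.081 -0.399] angle/row 0.459
```

>>> arm_command --moves '[-1,0,0,0,-0.08,0.032,0.15,-1,0,0,0,-0.08,0.032,0.15,-1,0,0,0,-0.08,0.032,0.15,-1,0,0,0,-0.08,0.032,0.15,-1,0,0,0,-0.08,0.032,0.15]'

```text
time: 4.8
position: [0.5279, -0.0328, 0.2397]
tcp_rot: [3.018, 0.502, 2.52]
ft_force: [0.1, 0.1, -1.4]
grip_width: 0.0163
```

```bash
python3 -c "
from h import *
st();go(COL+.062*axis(),orient(-axis(),YAW+np.pi),1);print(manip.sense()['ft_torque'])"
```

```text
t 4.8 pos [ 0.5279 -0.0328  0.2397] rpy [3.018 0.502 2.52 ] F [ 0.1  0.1 -1.4] w 0.0163 q [ 0.07 -0.2  -0.71  0.59 -0.21 -0.96]
total cm [ 0.09 -0.06 -0.1 ] rot [-0.106  0.032  0.187] | per row [ 0.09 -0.06 -0.1 ] [-0.106  0.032  0.187] angle/row 0.218
[ 0.27093277  0.62700888 -0.0025968 ]
```

>>> arm_command --moves '[-1,0.05,-0.03,0,-0.053,0.016,0.094,-1,0.03,-0.03,0,-0.053,0.016,0.094,-1,0,0,0,-0.01,0.004,0.02]'

```text
time: 5.18
position: [0.5282, -0.0332, 0.2393]
tcp_rot: [-3.124, 0.523, 2.806]
ft_force: [-0.1, -0.2, -1.7]
grip_width: 0.0165
```

```bash
python3 -c "
from h import *
st();go(COL+.062*axis(),orient(-axis(),YAW+np.pi),1);print(manip.sense()['ft_torque'],axis()*2)
s,f=snap('wrist','w3.png');cv2.imwrite('pics/w3.png',cv2.imread('pics/w3.png')[60:460,100:540])"
```

```text
t 5.17 pos [ 0.5282 -0.0332  0.2393] rpy [-3.124  0.523  2.806] F [-0.1 -0.2 -1.7] w 0.0165 q [ 0.07 -0.21 -0.72  0.58 -0.22 -1.21]
total cm [ 0.06 -0.02 -0.06] rot [ 0.014 -0.006 -0.028] | per row [ 0.06 -0.02 -0.06] [ 0.014 -0.006 -0.028] angle/row 0.032
[ 0.24507524  0.8753586  -0.0558987 ] [-0.93123831  0.36441078  1.73205081]
```

View pics/w3.png

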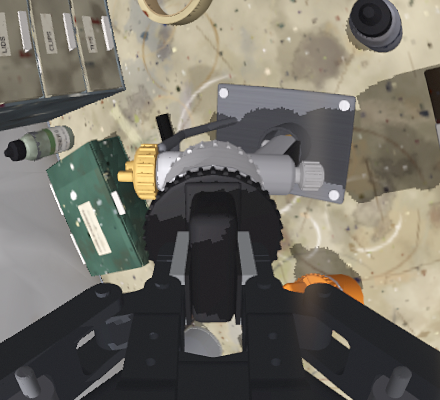

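Bar now lies across the gun and the jaws hold it. Lifting along the collar axis.

>>> arm_command --moves '[-1,-0.2,0.1,0.5,0.014,-0.006,-0.028,-1,-0.47,0.18,0.87,0,0,0,-1,-0.47,0.18,0.87,0,0,0]'

```text
time: 5.6
position: [0.5158, -0.0285, 0.2625]
tcp_rot: [3.14, 0.522, 2.763]
ft_force: [0.9, -0.4, -0.9]
grip_width: 0.0164
```

```bash
python3 -c "
from h import *
st();go(COL+.082*axis(),orient(-axis(),YAW+np.pi),1);print(manip.sense()['ft_torque'])"
```

```text
t 5.6 pos [ 0.5158 -0.0285  0.2625] rpy [3.14  0.522 2.763] F [ 0.9 -0.4 -0.9] w 0.0164 q [ 0.09 -0.25 -0.69  0.65 -0.22 -1.16]
total cm [ 0.37 -0.13 -0.65] rot [-0.002 -0.001  0.005] | per row [ 0.37 -0.13 -0.65] [-0.002 -0.001  0.005] angle/row 0.005
[ 0.22908611  0.66240875 -0.00366908]
```

The cup is off the collar. Now I'll refine ring B from the earlier wrist image (w1, ring outer ellipse near (143,113)).

```bash
python3 -c "
from h import *
f=manip.grab_frame('wrist');s={'position':np.array([.4882,-.0404,.3273]),'tcp_rot':np.array([2.593,-.006,1.197])}
print('w1 ring',plane(s,f,143,113,.07),[np.linalg.norm(plane(s,f,*p,.07)-plane(s,f,*q,.07)) for p,q in(((113,113),(173,113)),((143,84),(143,142)))])
for p in((.464,-.2289,.07),):print(proj(s,f,np.array(p)))
go([.50,-.05,.315],orient([0,0,-1],2.763),3)
go([.464,-.231,.18],orient([0,0,-1],2.763),3)
t,g=snap('top');print('toner',plane(t,g,416,288,.1))"
```

```text
w1 ring [ 0.46112889 -0.22663404  0.07      ] [np.float64(0.07308737145911741), np.float64(0.07644712339296501)]
(np.float64(142.95489855551824), np.float64(115.76732631097327))
total cm [-1.61 -2.17  5.1 ] rot [ 0.191  0.488 -0.   ] | per row [-0.54 -0.72  1.7 ] [ 0.064  0.163 -0.   ] angle/row 0.175
total cm [ -5.21 -20.27  -8.4 ] rot [ 0.191  0.488 -0.   ] | per row [-1.74 -6.76 -2.8 ] [ 0.064  0.163 -0.   ] angle/row 0.175
toner [ 0.44765139 -0.12579092  0.1       ]
```

>>> arm_command --moves '[-1,-1,-0.2,2.5,0,0,0,-1,-1,-0.5,2.5,0.03,0.08,0,-1,-0.5,-2,1,0.04,0.12,0]'

```text
time: 6.08
position: [0.488, -0.0539, 0.3242]
tcp_rot: [-3.136, 0.307, 2.771]
ft_force: [0.3, -0.6, -1.7]
grip_width: 0.0161
```

```bash
python3 -c "
from h import *
st();go([.464,-.231,.18],orient([0,0,-1],2.763),5)"
```

```text
t 6.08 pos [ 0.488  -0.0539  0.3242] rpy [-3.136  0.307  2.771] F [ 0.3 -0.6 -1.7] w 0.0161 q [-0.04 -0.17 -0.41  1.04 -0.1  -1.25]
total cm [ -2.4  -17.71 -14.42] rot [ 0.118  0.283 -0.007] | per row [-0.48 -3.54 -2.88] [ 0.024  0.057 -0.001] angle/row 0.061
```

>>> arm_command --moves '[-1,-0.7,-5,0,0.04,0.094,-0.002,-1,-0.6,-5,-1,0.04,0.094,-0.002,-1,-0.6,-4.5,-3,0.038,0.095,-0.002,-1,-0.5,-3,-4,0,0,0,-1,0,0,-3,0,0,0]'

```text
time: 6.7
position: [0.4695, -0.2385, 0.2173]
tcp_rot: [3.138, 0.005, 2.762]
ft_force: [-0.2, -0.4, -1.3]
grip_width: 0.0167
```

>>> arm_command --moves '[-1,0,0,0,0,0,0]'

```text
time: 6.82
position: [0.468, -0.2384, 0.215]
tcp_rot: [3.138, 0.001, 2.76]
ft_force: [-1.5, 0.4, -0.8]
grip_width: 0.0164
```

```bash
python3 -c "
from h import *
st();go([.463,-.2285,.165],orient([0,0,-1],2.763),1)
s,f=snap('wrist');im=f['pixels'][:,:,::-1].copy()
for r in(.0255,.038):
  for t in np.linspace(0,6.28,70): cv2.circle(im,tuple(int(v) for v in proj(s,f,np.array([.463+r*np.cos(t),-.2285+r*np.sin(t),.07]))),0,(0,255,0),-1)
T=tool(s);q=proj(s,f,T[:3,3]+T[:3,2]*.083);print('tip',q)
for t in np.linspace(0,6.28,40): cv2.circle(im,tuple(int(v) for v in proj(s,f,T[:3,3]+T[:3,2]*.083+.015*(np.cos(t)*T[:3,0]+np.sin(t)*T[:3,1]))),0,(0,0,255),-1)
cv2.imwrite('pics/w4.png',cv2.resize(im[60:360,160:460],(600,600),interpolation=0))"
```

```text
t 6.83 pos [ 0.468  -0.2384  0.215 ] rpy [3.138e+00 1.000e-03 2.760e+00] F [-1.5  0.4 -0.8] w 0.0164 q [-0.47  0.18 -0.26  1.13  0.   -1.66]
total cm [-0.5   0.99 -5.  ] rot [-0.003  0.002  0.003] | per row [-0.5   0.99 -5.  ] [-0.003  0.002  0.003] angle/row 0.004
tip (np.float64(312.66413354378955), np.float64(246.17228987612302))
```

View pics/w4.png

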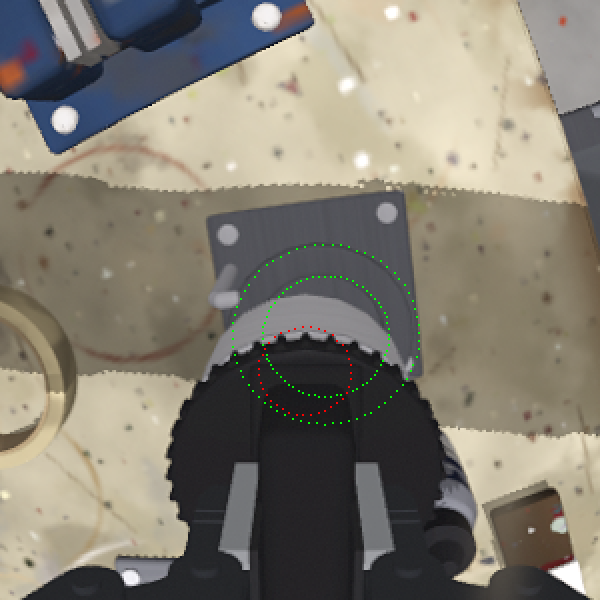

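```bash
python3 -c "
from h import *
s,f=snap('wrist');T=tool(s);c=lambda p:((np.array(proj(s,f,np.array(p)))-[160,60])*2).round()
print('shoulder near',c(T[:3,3]+T[:3,2]*.063-T[:3,1]*.03),'bodytop',c(T[:3,3]+T[:3,2]*.017-T[:3,1]*.03))
for p in([.4968,-.2778,.006],[.4166,-.2612,.006]):print('bolt',c(p))
for u,v in((228,235),(386,213)):print(plane(s,f,u/2+160,v/2+60,.006))
print('ring near',c([.463-.37*.038,-.2285-.93*.038,.07]))
s,f=snap('side');im=f['pixels'][:,:,::-1].copy()
for r in(.0255,.038):
  for t in np.linspace(0,6.28,70): cv2.circle(im,tuple(int(v) for v in proj(s,f,np.array([.463+r*np.cos(t),-.2285+r*np.sin(t),.07]))),0,(0,255,0),-1)
cv2.imwrite('pics/s4.png',cv2.resize(im[220:420,300:460],(640,800),interpolation=0)[:600])"
```

```text
shoulder near [305. 296.] bodytop [305. 343.]
bolt [223. 232.]
bolt [391. 203.]
[ 0.49493731 -0.2756291   0.006     ]
[ 0.42061931 -0.25744249  0.006     ]
ring near [330. 244.]
```

View pics/s4.png

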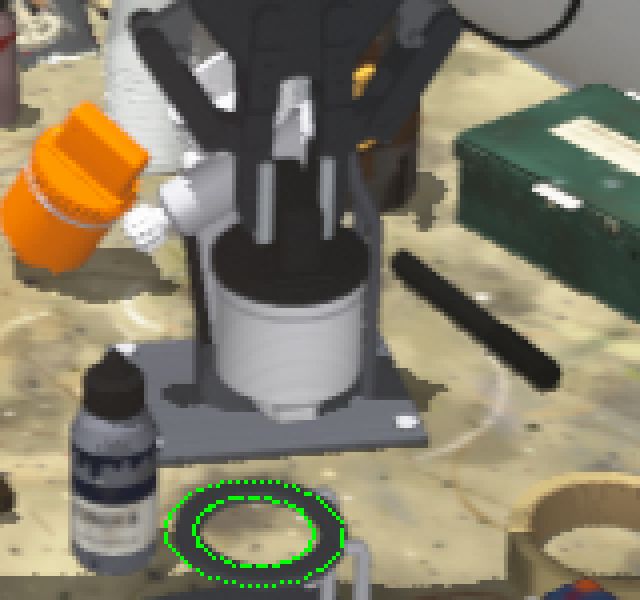

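The gray band in w4 is the cup's own body. The side view shows the predicted ring circles lying on the real ring to about 1 mm, and the held cup is upright. Moving over and down.

>>> arm_command --moves '[-1,-0.5,1.05,-1,-0.003,0.002,0,-1,0,0,0,0,0,0,-1,0,0,-2.8,0,0,0,-1,0,0,0,0,0,0]'

```text
time: 7.48
position: [0.4674, -0.2265, 0.1843]
tcp_rot: [-3.14, 0.014, 2.765]
ft_force: [-0.8, 0.5, -0.7]
grip_width: 0.0162
```

```bash
python3 -c "
from h import *
st();go([.463,-.228,.136],orient([0,0,-1],2.763),1)"
```

```text
t 7.47 pos [ 0.4674 -0.2265  0.1843] rpy [-3.14   0.014  2.765] F [-0.8  0.5 -0.7] w 0.0162 q [-0.45  0.18 -0.33  1.05 -0.   -1.65]
total cm [-0.44 -0.15 -4.83] rot [ 0.007  0.013 -0.002] | per row [-0.44 -0.15 -4.83] [ 0.007  0.013 -0.002] angle/row 0.014
```

>>> arm_command --moves '[-1,-0.4,-0.15,-1,0.006,0.012,0,-1,0,0,-1,0,0,0,-1,0,0,0,0,0,0]'

```text
time: 7.85
position: [0.4645, -0.2286, 0.1654]
tcp_rot: [-3.141, 0.003, 2.766]
ft_force: [-1.1, 0.4, -2.2]
grip_width: 0.0161
```

```bash
python3 -c "
from h import *
st();go([.463,-.228,.136],orient([0,0,-1],2.763),1)"
```

```text
t 7.85 pos [ 0.4645 -0.2286  0.1654] rpy [-3.141e+00  3.000e-03  2.766e+00] F [-1.1  0.4 -2.2] w 0.0161 q [-0.46  0.19 -0.36  1.02 -0.   -1.65]
total cm [-0.15  0.06 -2.94] rot [ 0.002  0.003 -0.003] | per row [-0.15  0.06 -2.94] [ 0.002  0.003 -0.003] angle/row 0.004
```

>>> arm_command --moves '[-1,-0.15,0.06,-0.9,0,0,0,-1,-0.05,0,-0.9,0,0,0,-1,-0.02,0,-0.7,0,0,0,-1,0,0,0,0,0,0]'

```text
time: 8.35
position: [0.4622, -0.2281, 0.1388]
tcp_rot: [-3.141, 0.003, 2.766]
ft_force: [-0.3, -0.5, -1.6]
grip_width: 0.0164
```

```bash
python3 -c "
from h import *
st();go([.463,-.228,.133],orient([0,0,-1],2.763),1)"
```

```text
t 8.35 pos [ 0.4622 -0.2281  0.1388] rpy [-3.141e+00  3.000e-03  2.766e+00] F [-0.3 -0.5 -1.6] w 0.0164 q [-0.46  0.21 -0.4   0.96 -0.   -1.65]
total cm [ 0.08  0.01 -0.58] rot [ 0.002  0.003 -0.003] | per row [ 0.08  0.01 -0.58] [ 0.002  0.003 -0.003] angle/row 0.004
```

>>> arm_command --moves '[-1,0.05,0,-0.3,0,0,0,-1,0,0,-0.2,0,0,0,-1,0,0,-0.1,0,0,0]'

```text
time: 8.72
position: [0.4632, -0.2283, 0.1329]
tcp_rot: [-3.141, 0.004, 2.766]
ft_force: [-0.3, -0.4, -1.4]
grip_width: 0.0161
```

>>> arm_command --moves '[-1,0,0,-0.1,0,0,0]'

```text
time: 8.85
position: [0.4634, -0.2285, 0.1323]
tcp_rot: [-3.141, 0.005, 2.766]
ft_force: [-1.5, 0.0, 7.4]
grip_width: 0.0161
```

>>> arm_command --moves '[-1,0,0,-0.1,0,0,0]'

```text
time: 8.98
position: [0.4635, -0.2285, 0.1323]
tcp_rot: [-3.141, 0.005, 2.766]
ft_force: [-3.6, 1.0, 10.6]
grip_width: 0.0163
```

Seated: contact at TCP z 0.132. Releasing and rising.

>>> arm_command --moves '[-0.3,0,0,0.1,0,0,0,-0.1,0,0,0,0,0,0,0,0,0,2,0,0,0,0,0,0,4,0,0,0,0,0,0,5,0,0,0]'

```text
time: 9.6
position: [0.4612, -0.2274, 0.2425]
tcp_rot: [-3.141, -0.001, 2.766]
ft_force: [-0.4, -0.5, 0.4]
grip_width: 0.0426
```

```bash
python3 -c "
from h import *
st();go([.439,.299,.30],orient([0,0,-1],1.70),12)
s,f=snap('wrist','w5.png');cv2.imwrite('pics/w5.png',cv2.imread('pics/w5.png')[100:400,120:520])"
```

```text
t 9.6 pos [ 0.4612 -0.2274  0.2425] rpy [-3.141e+00 -1.000e-03  2.766e+00] F [-0.4 -0.5  0.4] w 0.0426 q [-0.46  0.15 -0.23  1.19 -0.   -1.65]
total cm [-2.22 52.64  5.75] rot [-1.000e-03 -1.000e-03 -1.066e+00] | per row [-0.19  4.39  0.48] [-0.    -0.    -0.089] angle/row 0.089
```

View pics/w5.png

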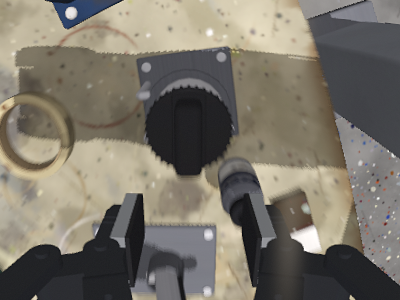

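The used cup hangs upright in ring B. Over to the fresh cup.

>>> arm_command --moves '[0.3,0,2,4,0,0,-0.09,0.3,-0.2,5,2,0,0,-0.09,0.3,-0.2,5.5,0,0,0,-0.09,0.3,-0.2,5.5,0,0,0,-0.09,0.3,-0.2,5.5,0,0,0,-0.09]'

```text
time: 10.28
position: [0.4583, 0.0086, 0.3141]
tcp_rot: [3.138, 0.016, 2.293]
ft_force: [0.4, -0.2, 0.4]
grip_width: 0.0555
```

>>> arm_command --moves '[0.3,-0.2,5.5,0,0,0,-0.09,0.3,-0.2,5.5,0,0,0,-0.09,0.3,-0.2,5.5,0,0,0,-0.09,0.3,-0.2,5.5,0,0,0,-0.09,0.3,-0.2,5,0,0,0,-0.09]'

```text
time: 10.9
position: [0.4477, 0.2883, 0.3145]
tcp_rot: [3.133, 0.018, 1.828]
ft_force: [1.3, -0.4, -0.0]
grip_width: 0.0554
```

```bash
python3 -c "
from h import *
st();go([.439,.299,.26],orient([0,0,-1],1.70),1)"
```

```text
t 10.9 pos [0.4477 0.2883 0.3145] rpy [3.133 0.018 1.828] F [ 1.3 -0.4 -0. ] w 0.0554 q [ 0.58  0.16 -0.05  1.35 -0.02  0.33]
total cm [-0.87  1.07 -5.45] rot [ 0.016  0.012 -0.128] | per row [-0.87  1.07 -5.45] [ 0.016  0.012 -0.128] angle/row 0.129
```

>>> arm_command --moves '[0.3,-0.9,1,-3,0.016,0.012,-0.128,0.3,0,0,-2.5,0,0,0,0.3,0,0,0,0,0,0]'

```text
time: 11.28
position: [0.4381, 0.3035, 0.2574]
tcp_rot: [3.141, -0.002, 1.701]
ft_force: [0.6, -0.5, 0.6]
grip_width: 0.0553
```

```bash
python3 -c "
from h import *
st()
s,f=snap('wrist');T=tool(s);im=f['pixels'][:,:,::-1].copy();np.save('w6.npy',im)
c=np.array([.439,.3005,0]);x=np.array([np.cos(.13),np.sin(.13),0]);y=np.array([-x[1],x[0],0])
for t in np.linspace(0,6.28,70): cv2.circle(im,tuple(int(v) for v in proj(s,f,c+[0,0,.155]+.0365*(np.cos(t)*x+np.sin(t)*y))),0,(0,255,0),-1)
for i,j in((25,9),(25,-9),(-25,9),(-25,-9)): cv2.circle(im,tuple(int(v) for v in proj(s,f,c+[0,0,.185]+i*.001*x+j*.001*y)),1,(0,0,255),-1)
cv2.imwrite('pics/w6.png',cv2.resize(im[120:420,160:460],(600,600),interpolation=0))"
```

```text
t 11.28 pos [0.4381 0.3035 0.2574] rpy [ 3.141e+00 -2.000e-03  1.701e+00] F [ 0.6 -0.5  0.6] w 0.0553 q [ 0.6   0.18 -0.16  1.23  0.    0.47]
```

View pics/w6.png

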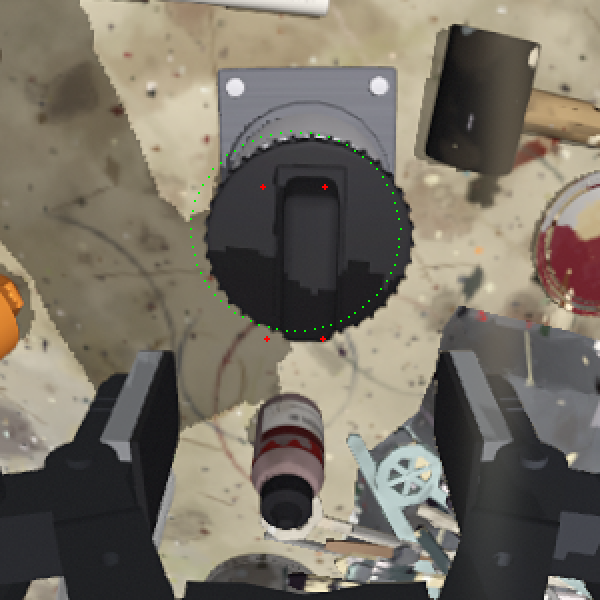

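Lid seen at crop centre (309,239), predicted (296,232): true centre ≈(0.4408,0.3053); the bar is vertical as expected. Lowering onto it.

```bash
python3 -c "
from h import *
s=manip.sense();f=manip.grab_frame('wrist');print(plane(s,f,314.5,239.5,.155));go([.4408,.3053,.161],orient([0,0,-1],1.70),1)"
```

```text
[0.4406899  0.30573767 0.155     ]
total cm [ 0.16  0.15 -9.86] rot [-0.004  0.003 -0.001] | per row [ 0.16  0.15 -9.86] [-0.004  0.003 -0.001] angle/row 0.005
```

>>> arm_command --moves '[0,0.25,0.17,-2.5,0,0,0,0,0,0,-2,0,0,0,0,0,0,-2,0,0,0,0,0,0,0,0,0,0]'

```text
time: 11.88
position: [0.446, 0.3064, 0.1997]
tcp_rot: [3.129, -0.008, 1.698]
ft_force: [-0.1, -0.1, 0.5]
grip_width: 0.0427
```

```bash
python3 -c "
from h import *
st();go([.4408,.3053,.161],orient([0,0,-1],1.70),1)"
```

```text
t 11.88 pos [0.446  0.3064 0.1997] rpy [ 3.129 -0.008  1.698] F [-0.1 -0.1  0.5] w 0.0427 q [ 0.6   0.21 -0.26  1.09  0.    0.47]
total cm [-0.52 -0.11 -3.87] rot [-0.01   0.012  0.002] | per row [-0.52 -0.11 -3.87] [-0.01   0.012  0.002] angle/row 0.015
```

>>> arm_command --moves '[0,-0.5,-0.1,-1.5,-0.01,0.012,0,0,-0.1,0,-1.4,0,0,0,0,0,0,0,0,0,0]'

```text
time: 12.25
position: [0.4412, 0.306, 0.1717]
tcp_rot: [3.139, -0.001, 1.698]
ft_force: [0.7, -0.2, -0.4]
grip_width: 0.0426
```

```bash
python3 -c "
from h import *
st();go([.4408,.3053,.161],orient([0,0,-1],1.70),1)"
```

```text
t 12.25 pos [0.4412 0.306  0.1717] rpy [ 3.139e+00 -1.000e-03  1.698e+00] F [ 0.7 -0.2 -0.4] w 0.0426 q [ 0.61  0.23 -0.3   1.04 -0.    0.48]
total cm [-0.04 -0.07 -1.07] rot [-0.001  0.002  0.002] | per row [-0.04 -0.07 -1.07] [-0.001  0.002  0.002] angle/row 0.003
```

>>> arm_command --moves '[0,-0.05,-0.05,-1.0,0,0.002,0,0,0,0,0,0,0,0,-1,0,0,0,0,0,0,-1,0,0,0,0,0,0,-1,0,0,0,0,0,0]' --newtons 90

```text
time: 12.88
position: [0.4411, 0.3056, 0.1617]
tcp_rot: [3.14, -0.001, 1.698]
ft_force: [0.1, 0.6, -3.1]
grip_width: 0.0159
```

>>> arm_command --moves '[-1,0,0,0,0,0,0]'

```text
time: 13.0
position: [0.441, 0.3056, 0.1616]
tcp_rot: [3.14, -0.001, 1.698]
ft_force: [-0.1, -0.5, -1.3]
grip_width: 0.0164
```

```bash
python3 -c "
from h import *
st();s=manip.sense();f=manip.grab_frame('wrist');im=f['pixels'][:,:,::-1];cv2.imwrite('pics/w7.png',cv2.resize(im[120:420,160:460],(600,600),interpolation=0))"
```

```text
t 13.0 pos [0.441  0.3056 0.1616] rpy [ 3.140e+00 -1.000e-03  1.698e+00] F [-0.1 -0.5 -1.3] w 0.0164 q [ 0.61  0.23 -0.32  1.02  0.    0.48]
```

View pics/w7.png

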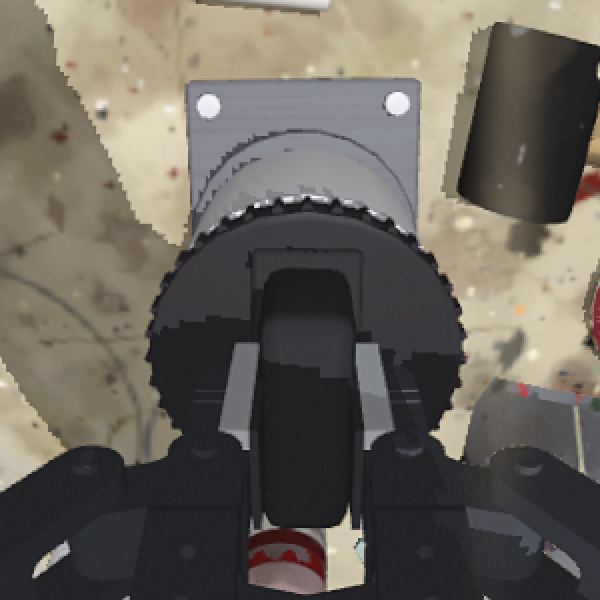

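```bash
python3 -c "
from h import *
s=manip.sense();f=manip.grab_frame('wrist');T=tool(s)
for h,r in((.0066,.0365),(.0166,.0365)):
  print([((np.array(proj(s,f,T[:3,3]+T[:3,2]*h+T[:3,:3]@np.array(d)*r))-[160,120])*2).round() for d in((-1,0,0),(1,0,0),(0,-1,0),(-.7071,-.7071,0),(.7071,-.7071,0))])
go([.46,.20,.31],orient([0,0,-1],2.768),1)"
```

```text
[array([146., 362.]), array([463., 362.]), array([304., 209.]), array([185., 257.]), array([424., 257.])]
[array([154., 343.]), array([455., 343.]), array([304., 197.]), array([191., 243.]), array([417., 242.])]
total cm [  1.89 -10.56  14.84] rot [-0.002  0.     1.07 ] | per row [  1.89 -10.56  14.84] [-0.002  0.     1.07 ] angle/row 1.07
```

>>> arm_command --moves '[-1,0,0,0.5,0,0,0,-1,0,0,2,0,0,0,-1,0,0,3,0,0,0,-1,0,0,4.5,0,0,0,-1,0,0,4.5,0,0,0]'

```text
time: 13.72
position: [0.4376, 0.3035, 0.307]
tcp_rot: [-3.134, 0.003, 1.698]
ft_force: [1.5, 1.0, -2.3]
grip_width: 0.0161
```

```bash
python3 -c "
from h import *
st();M=orient(-axis(),YAW+np.pi);p=COL+(.0916+.06)*axis();print(p);go(p,M,8)"
```

```text
t 13.72 pos [0.4376 0.3035 0.307 ] rpy [-3.134e+00  3.000e-03  1.698e+00] F [ 1.5  1.  -2.3] w 0.0161 q [ 0.61  0.17 -0.06  1.35  0.    0.48]
[ 0.48711214 -0.01707766  0.31628945]
total cm [  4.95 -32.06   0.93] rot [-0.426 -0.342  1.047] | per row [ 0.62 -4.01  0.12] [-0.053 -0.043  0.131] angle/row 0.148
```

>>> arm_command --moves '[-1,0.6,-3,1.5,-0.053,-0.043,0.131,-1,0.6,-4,1,-0.053,-0.043,0.131,-1,0.6,-4,0.5,-0.053,-0.043,0.131,-1,0.6,-4,0,-0.053,-0.043,0.131,-1,0.6,-4,0,-0.053,-0.043,0.131]'

```text
time: 14.35
position: [0.4704, 0.1118, 0.3437]
tcp_rot: [3.068, 0.337, 2.371]
ft_force: [-0.0, -0.3, -2.0]
grip_width: 0.0164
```

>>> arm_command --moves '[-1,0.6,-4,0,-0.053,-0.043,0.131,-1,0.6,-4,0,-0.053,-0.043,0.131,-1,0.3,-3,0,-0.053,-0.043,0.131,-1,0,0,0,0,0,0]'

```text
time: 14.85
position: [0.4826, -0.003, 0.3438]
tcp_rot: [-3.137, 0.535, 2.811]
ft_force: [-0.2, 0.0, -1.7]
grip_width: 0.016
```

```bash
python3 -c "
from h import *
st();M=orient(-axis(),YAW+np.pi);p=COL+(.0916+.05)*axis();print(p);go(p,M,1)"
```

```text
t 14.85 pos [ 0.4826 -0.003   0.3438] rpy [-3.137  0.535  2.811] F [-0.2  0.  -1.7] w 0.016 q [ 0.16 -0.35 -0.58  0.86 -0.25 -1.14]
[ 0.49176833 -0.01889972  0.3076292 ]
total cm [ 0.92 -1.59 -3.62] rot [ 0.007  0.009 -0.04 ] | per row [ 0.92 -1.59 -3.62] [ 0.007  0.009 -0.04 ] angle/row 0.042
```

>>> arm_command --moves '[-1,0,-1.2,-0.8,0.007,0.009,-0.04,-1,0.45,-0.3,-1.2,0,0,0,-1,0.4,-0.1,-1.2,0,0,0,-1,0,0,0,0,0,0]'

```text
time: 15.35
position: [0.4917, -0.0182, 0.3086]
tcp_rot: [3.141, 0.519, 2.766]
ft_force: [-0.3, -0.4, -2.5]
grip_width: 0.0165
```

```bash
python3 -c "
from h import *
st();M=orient(-axis(),YAW+np.pi);p=COL+(.0916+.03)*axis();print(p);go(p,M,1)"
```

```text
t 15.35 pos [ 0.4917 -0.0182  0.3086] rpy [3.141 0.519 2.766] F [-0.3 -0.4 -2.5] w 0.0165 q [ 0.12 -0.31 -0.63  0.79 -0.24 -1.13]
[ 0.50108071 -0.02254382  0.29030869]
total cm [ 0.94 -0.43 -1.83] rot [-0.002 -0.004  0.002] | per row [ 0.94 -0.43 -1.83] [-0.002 -0.004  0.002] angle/row 0.005
```

>>> arm_command --moves '[-1,0.47,-0.25,-0.9,-0.002,-0.004,0,-1,0.47,-0.18,-0.9,0,0,0,-1,0,0,0,0,0,0]'

```text
time: 15.72
position: [0.502, -0.022, 0.2889]
tcp_rot: [-3.141, 0.523, 2.768]
ft_force: [-0.7, -0.7, -2.8]
grip_width: 0.0163
```

```bash
python3 -c "
from h import *
st();M=orient(-axis(),YAW+np.pi);p=COL+(.0916+.015)*axis();go(p,M,1)"
```

```text
t 15.72 pos [ 0.502  -0.022   0.2889] rpy [-3.141  0.523  2.768] F [-0.7 -0.7 -2.8] w 0.0163 q [ 0.11 -0.29 -0.66  0.73 -0.23 -1.14]
total cm [ 0.61 -0.32 -1.16] rot [-0.    -0.001  0.001] | per row [ 0.61 -0.32 -1.16] [-0.    -0.001  0.001] angle/row 0.001
```

>>> arm_command --moves '[-1,0.35,-0.2,-0.6,0,0,0,-1,0.28,-0.12,-0.52,0,0,0,-1,0,0,0,0,0,0]'

```text
time: 16.1
position: [0.509, -0.0255, 0.2774]
tcp_rot: [3.142, 0.523, 2.768]
ft_force: [-0.5, -1.1, -1.9]
grip_width: 0.0162
```

```bash
python3 -c "
from h import *
st();M=orient(-axis(),YAW+np.pi);p=COL+(.0916+.005)*axis();go(p,M,1);print(manip.sense()['ft_torque'])"
```

```text
t 16.1 pos [ 0.509  -0.0255  0.2774] rpy [3.142 0.523 2.768] F [-0.5 -1.1 -1.9] w 0.0162 q [ 0.1  -0.27 -0.68  0.69 -0.23 -1.15]
total cm [ 0.38 -0.16 -0.87] rot [-0.    -0.     0.001] | per row [ 0.38 -0.16 -0.87] [-0.    -0.     0.001] angle/row 0.001
[ 0.28711396  0.84601115 -0.03769103]
```

>>> arm_command --moves '[-1,0.2,-0.08,-0.45,0,0,0,-1,0.18,-0.08,-0.42,0,0,0,-1,0,0,0,0,0,0]'

```text
time: 16.48
position: [0.5131, -0.0272, 0.2683]
tcp_rot: [3.141, 0.524, 2.768]
ft_force: [0.0, 0.1, -2.7]
grip_width: 0.0164
```

```bash
python3 -c "
from h import *
st();M=orient(-axis(),YAW+np.pi);p=COL+(.0916+.0)*axis();go(p,M,1);print(manip.sense()['ft_torque'])"
```

```text
t 16.48 pos [ 0.5131 -0.0272  0.2683] rpy [3.141 0.524 2.768] F [ 0.   0.1 -2.7] w 0.0164 q [ 0.09 -0.26 -0.69  0.66 -0.23 -1.16]
total cm [ 0.2  -0.08 -0.4 ] rot [-0.     0.     0.001] | per row [ 0.2  -0.08 -0.4 ] [-0.     0.     0.001] angle/row 0.001
[ 0.27196084  0.78373798 -0.04444109]
```

>>> arm_command --moves '[-1,0.14,-0.06,-0.26,0,0,0,-1,0.07,-0.03,-0.13,0,0,0,-1,0.05,-0.02,-0.09,0,0,0]'

```text
time: 16.85
position: [0.5154, -0.0282, 0.2649]
tcp_rot: [3.141, 0.524, 2.768]
ft_force: [-19.1, 5.4, 17.8]
grip_width: 0.0166
```

>>> arm_command --moves '[-1,0.05,-0.02,-0.09,0,0,0]'

```text
time: 16.98
position: [0.5154, -0.0283, 0.2649]
tcp_rot: [3.141, 0.524, 2.768]
ft_force: [-13.6, 1.9, 10.9]
grip_width: 0.0168
```

>>> arm_command --moves '[-1,0.05,-0.02,-0.09,0,0,0]'

```text
time: 17.1
position: [0.5154, -0.0282, 0.2649]
tcp_rot: [3.14, 0.524, 2.768]
ft_force: [-11.4, 2.9, 8.8]
grip_width: 0.0163
```

```bash
python3 -c "
from h import *
st();M=orient(-axis(),YAW+np.pi);p=COL+(.0916+.0)*axis();go(p,M,1);print(manip.sense()['ft_torque'])"
```

```text
t 17.1 pos [ 0.5154 -0.0282  0.2649] rpy [3.14  0.524 2.768] F [-11.4   2.9   8.8] w 0.0163 q [ 0.09 -0.25 -0.69  0.65 -0.22 -1.16]
total cm [-0.03  0.02 -0.05] rot [-0.001  0.001 -0.   ] | per row [-0.03  0.02 -0.05] [-0.001  0.001 -0.   ] angle/row 0.001
[ 0.42255671  2.04470943 -0.24957295]
```

Fully home (contact 13 N axial). Turning clockwise.

>>> arm_command --moves '[-1,-0.03,0.01,0,0.041,-0.016,-0.075,-1,0,0,0,0.08,-0.032,-0.15,-1,0,0,0,0.08,-0.032,-0.15]' --newtons 110

```text
time: 17.48
position: [0.5153, -0.0281, 0.2657]
tcp_rot: [2.895, 0.471, 2.263]
ft_force: [0.3, 1.0, -2.0]
grip_width: 0.0157
```

```bash
python3 -c "
from h import *
st();M=orient(-axis(),YAW+np.pi/2);p=COL+(.0916+.0)*axis();go(p,M,1);print(manip.sense()['ft_torque'])"
```

```text
t 17.48 pos [ 0.5153 -0.0281  0.2657] rpy [2.895 0.471 2.263] F [ 0.3  1.  -2. ] w 0.0157 q [ 0.09 -0.25 -0.69  0.65 -0.23 -0.72]
total cm [-0.02  0.01 -0.14] rot [ 0.526 -0.202 -0.973] | per row [-0.02  0.01 -0.14] [ 0.526 -0.202 -0.973] angle/row 1.124
[ 0.30217423  0.80803542 -0.01641923]
```

>>> arm_command --moves '[-1,0,0,0,0.08,-0.032,-0.15,-1,0,0,0,0.08,-0.032,-0.15,-1,0,0,0,0.08,-0.032,-0.15,-1,0,0,0,0.08,-0.032,-0.15,-1,0,0,0,0.08,-0.032,-0.15]'

```text
time: 18.1
position: [0.5154, -0.0278, 0.2656]
tcp_rot: [2.625, 0.12, 1.395]
ft_force: [0.5, -0.4, -1.3]
grip_width: 0.0158
```

```bash
python3 -c "
from h import *
st();M=orient(-axis(),YAW+np.pi/2);p=COL+(.0916+.0)*axis();go(p,M,1);print(manip.sense()['ft_torque'])"
```

```text
t 18.1 pos [ 0.5154 -0.0278  0.2656] rpy [2.625 0.12  1.395] F [ 0.5 -0.4 -1.3] w 0.0158 q [ 0.1  -0.25 -0.69  0.65 -0.23  0.18]
total cm [-0.03 -0.02 -0.13] rot [ 0.113 -0.04  -0.196] | per row [-0.03 -0.02 -0.13] [ 0.113 -0.04  -0.196] angle/row 0.23
[ 0.29792275  0.75943395 -0.01997971]
```

>>> arm_command --moves '[-1,0,0,0,0.055,-0.02,-0.1,-1,0,0,0,0.055,-0.02,-0.1,-1,0,0,0,0.025,-0.01,-0.045]'

```text
time: 18.48
position: [0.5156, -0.0277, 0.2656]
tcp_rot: [2.617, -0.029, 1.14]
ft_force: [0.8, 0.2, -2.2]
grip_width: 0.0159
```

```bash
python3 -c "
from h import *
st();M=orient(-axis(),YAW+np.pi/2);p=COL+(.0916+.0)*axis();go(p,M,1);t=manip.sense()['ft_torque'];print(t,t@axis())"
```

```text
t 18.48 pos [ 0.5156 -0.0277  0.2656] rpy [ 2.617 -0.029  1.14 ] F [ 0.8  0.2 -2.2] w 0.0159 q [ 0.09 -0.25 -0.69  0.66 -0.23  0.48]
total cm [-0.05 -0.03 -0.13] rot [-0.027  0.012  0.057] | per row [-0.05 -0.03 -0.13] [-0.027  0.012  0.057] angle/row 0.064
[-0.08865065  0.84799161  0.59956822] 0.7150273935437707
```

>>> arm_command --moves '[-1,0,0,0,0.02,-0.008,-0.038]'

```text
time: 18.6
position: [0.5157, -0.0277, 0.2657]
tcp_rot: [2.619, -0.05, 1.104]
ft_force: [0.9, 0.5, -2.0]
grip_width: 0.0158
```

```bash
python3 -c "
from h import *
st();t=manip.sense()['ft_torque'];print(t,t@axis())"
```

```text
t 18.6 pos [ 0.5157 -0.0277  0.2657] rpy [ 2.619 -0.05   1.104] F [ 0.9  0.5 -2. ] w 0.0158 q [ 0.09 -0.25 -0.69  0.66 -0.23  0.52]
[-0.49061355  0.93315796  1.4599015 ] 1.6627772617345749
```

The stop shows as axial torque rising 0.7 → 1.7 N m. Releasing and backing out along the axis.

>>> arm_command --moves '[-0.5,0,0,0,0,0,0,0,0,0,0,0,0,0,0,0,0,0,0,0,0,0,-0.9,0.36,1.7,0,0,0,0,-1.4,0.55,2.6,0,0,0]'

```text
time: 19.23
position: [0.4931, -0.019, 0.3095]
tcp_rot: [2.618, -0.049, 1.103]
ft_force: [0.1, -0.2, -0.1]
grip_width: 0.0423
```

>>> arm_command --moves '[0,-1.5,0.6,2.8,0,0,0,0,-1.5,0.6,3,0,0,0,0,0,0,0,0,0,0]'

```text
time: 19.6
position: [0.4632, -0.0063, 0.3728]
tcp_rot: [2.613, -0.053, 1.104]
ft_force: [1.1, 0.3, -0.1]
grip_width: 0.0424
```

```bash
python3 -c "
from h import *
st();s,f=snap('wrist');a=cv2.resize(f['pixels'][:300,100:540,::-1],(660,450))[:300]
s,g=snap('side');b=g['pixels'][170:420,190:470,::-1];s,h=snap('top');c=h['pixels'][150:330,130:530,::-1]
a=cv2.resize(f['pixels'][40:340,120:520,::-1],(400,300));b=cv2.resize(b,(400,357))[:300];c=cv2.resize(c,(660,297))
o=np.zeros((600,800,3),np.uint8);o[:300,:400]=a;o[:300,400:]=b;o[300:597,:660]=c;cv2.imwrite('pics/end.png',o)"
```

```text
t 19.6 pos [ 0.4632 -0.0063  0.3728] rpy [ 2.613 -0.053  1.104] F [ 1.1  0.3 -0.1] w 0.0424 q [ 0.18 -0.38 -0.53  0.96 -0.27  0.6 ]
```

View pics/end.png

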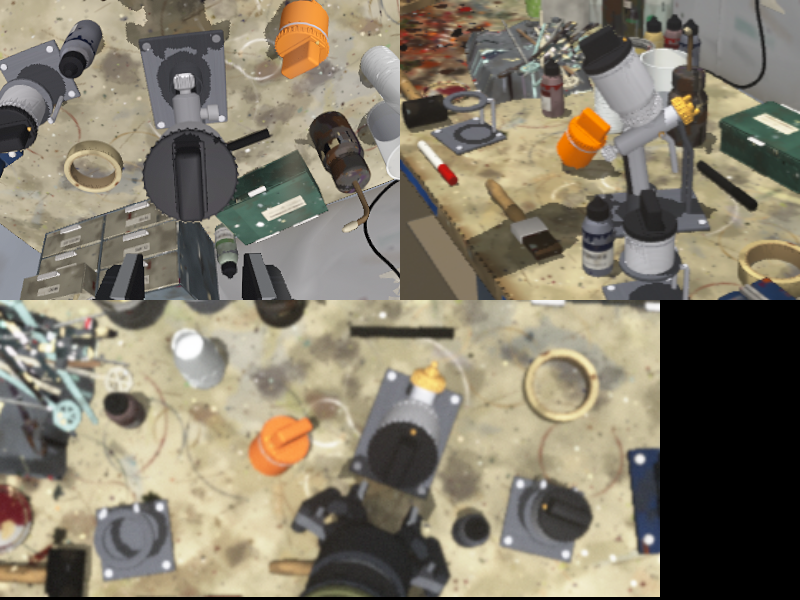

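The final picture shows the large cup on the gun with its bar in line with the barrel, the used cup upright in ring B, ring A empty, and the bystanders where they were. Handing in.

```bash
python3 -c "
from h import *
print(manip.hand_in());st()"
```

```text
the job is handed in; nothing more can be done
None
the job is handed in; nothing more can be done
```

The cups are changed and the job is handed in at about 19.6 s of the 72 s allowed.

- **Used cup:** I unlocked it a quarter turn anticlockwise and lifted it off along the collar axis. It now hangs upright in the right-hand ring stand, where it met the ring at the expected height.
- **Fresh cup:** I pushed it home in the collar with about 13 N of axial contact, within 0.5 mm of the computed seat. I then turned it clockwise to its stop, where the torque about the axis rose from 0.7 to 1.7 N m.
- **Last look (wrist, side and top cameras):** The fresh cup sits on the gun with its bar in line with the barrel, and the used cup is upright in its ring. The bystanders and the orange look-alike looked unmoved, and the robot was touching nothing.
- **Forces:** The highest wrist force I read was about 27 N.
- **Disagreements:**
  - The top and wrist cameras differed by about 3–5 mm on the cup centres. I used the wrist view, and the grips centred well.
  - At the stop the tool had turned about 4–6° past the nominal 90°. I put that down to twist in the grip and play, because the bar looks aligned.

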